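# Load the sample vial and press its carrier into the reader's datum corner

### The job

Stand the slim stoppered vial upright in the bore of the grey carrier block, all the way down, and let go of it. Then push the carrier across the reader's metal plate into the corner between the two steel stops, bore end first, so that it sits flush against both, and finish while still holding it there, pressing firmly (some 5 to 15 N) against both stops at once. Leave the wide jar and the low pot standing where they are.

Things in the scene. Friction and masses are not known exactly. Their poses are not given: they have to be found in the camera images.
- vial_center (a point): Slim round closed glass vial, black stopper (top 18 mm), paper band: 16 mm in diameter all the way up, 70 mm tall, about 30 g, 2 mm chamfer at the foot. Starts upright on the bench (z = 0) in any of three places, with the jar and the pot in the other two. The point is its centre, 35 mm above its foot; z is up along its axis.
- carrier: Loose grey plastic block, 100 (x) by 56 (y) by 40 mm (z), about 0.45 kg, with a grip tab on top of its rear (-x) half and one bore in its front (+x) half. Starts on the reader's plate, away from the corner, within 0.25 rad of square to the stops. Origin: centre of its underside; y is left, z up.
- carrier_tab (a point): Grip tab of the carrier: upright plate 30 mm long (x) by 14 mm thick (y); its top is 30 mm above the block's top, 70 mm above its underside. The point is midway in the tab's length and thickness, 15 mm below its top, 55 mm above the block's underside, 28 mm behind (-x) the block's middle. Axes as the carrier.
- carrier_bore (a point): Middle of the mouth of the carrier's bore, in the block's top face, 28 mm ahead (+x) of its middle, 22 mm from its front face. The bore is round, 18.5 mm wide, 30 mm deep with a flat floor and a 2 mm chamfer at the mouth: a seated vial stands 40 mm out, its centre 5 mm above this point. Axes as the carrier.
- corner (a point): Inner corner of the two stops, on the top face of the reader's fixed metal plate (240 by 200 mm, top 6 mm above the bench, turned up to 0.3 rad; plate and stops are slippery, friction about 0.2). x points away from the robot, y left; the far stop's face is x = 0, the side stop's face y = 0. With the carrier home its bore is at x = -22, y = -28 mm, its tab at x = -78, y = -28 mm.
- stop_far: Far stop: rigid fixed steel bar across the plate's far (+x) end, 160 mm long, 15 mm thick, 30 mm high above the plate; a black detector head of like height sits behind it. Origin: under the bar's middle, at plate level, 7.5 mm behind its working face; axes as the corner.
- stop_side: Side stop: rigid fixed steel bar along the plate's left (+y) side, square to the far stop, 180 mm long, 15 mm thick, 30 mm high above the plate. Origin: under the bar's middle, at plate level, 7.5 mm behind its working face; axes as the corner.
- jar_center (a point): Bystander: wide glass jar with a black cap, 40 mm in diameter, 60 mm tall, standing near the vial. The point is 30 mm above its foot.
- pot_center (a point): Bystander: low glass pot with a black cap, 30 mm in diameter, 38 mm tall, standing near the vial. The point is 19 mm above its foot.
There are look-alikes about, which are no part of the job. Leave any orange look-alike of the carrier alone. What is shaped like the part that bears vial_center but orange is not meant.

How it is judged:
On the way, in this order (a step that is already met when the one before it is completed fails the run):
1. the vial stands upright at the bottom of the carrier's bore, let go (horizontal distance between vial_center and carrier_bore below 0.006 m and z of vial_center in the frame of carrier_bore below 0.009 m and angle between vial_center's own z axis and vertical below 0.17 rad and contact force between the fingers and vial below 0.3 N), for 0.2 s.
2. the carrier sits flush in the corner, pressed against both stops (x of carrier_bore in the frame of corner above -0.027 m and y of carrier_bore in the frame of corner above -0.033 m and z of carrier_bore in the frame of corner below 0.045 m and angle between carrier_tab's own z axis and vertical below 0.05 rad and angle between the x axis of carrier_tab and the x axis of corner, either way round below 0.04 rad and contact force between carrier and stop_far above 3 N and contact force between carrier and stop_side above 3 N and contact force between any of the fingers, the arm and carrier above 2 N), for 0.2 s.
At the end, for the whole second after the job is handed in: Robot still pressing the carrier: over 3 N on each stop at once through the last second; carrier still, flat on the plate, square within 0.04 rad, its bore within 5 mm of home on each axis; vial at the bottom of the bore (within 4 mm), within 0.17 rad of upright (all of step 2 and horizontal distance between vial_center and carrier_bore below 0.006 m and z of vial_center in the frame of carrier_bore below 0.009 m and angle between vial_center's own z axis and vertical below 0.17 rad and linear speed of carrier below 0.01 m/s); the arm keeps its last pose, push and grip.
It fails at once if the jar or the pot was moved by more than 20 mm or tipped (distance of any of jar_center, pot_center from where it was at the start of the episode above 0.02 m or angle between any of jar_center, pot_center's own z axis and vertical above 0.5 rad).
It also fails if it takes over 72 s, if anything falls off the work surface, if the arm or the gripper's body presses on something with over 40 N, if the wrist force passes 120 N, or if a joint passes its speed limit or range.

### The arm

A 6-joint arm with a two-finger parallel gripper is mounted at the origin on the work surface. World frame = base frame: x ahead of the robot, y to its left, z up, the work surface at z = 0. Lengths are in m, angles in rad, forces in N, time in s.
With the tool pointing down it reaches from about 0.35 to 0.775 m from the base axis. Payload 5.5 kg.
Tool frame: the origin (TCP) lies at the very end of the fingers, on their centre line; the grasp point (between the pads) lies 19 mm behind it (r.grip_depth is the distance from the TCP to the grasp point, in m); z points along the fingers, y is the direction in which the jaws open and shut (so a half turn about z gives the same grasp; the last joint's range is limited). The gripper opens to 85 mm and grips with 20 to 120 N. Pads are 22 mm wide; open, the fingers measure 114 mm over their backs; the gripper's body (76 mm by 85 mm) begins 54 mm behind the grasp point. The pads swing forward as they close: fully open they stand 13 mm farther back than shut.
Start: joints at [-1.416, 0.313, 0.046, 1.304, 0, 1.431], TCP at [0.167, -0.55, 0.231] pointing down, gripper open.
Joint ranges: [-2.76, 2.76], [-0.86, 1.69], [-1.03, 1.26], [-2.2, 2.34], [-1.47, 1.5], [-3.14, 3.14]. Speed limits (rad/s): [2.57, 2.57, 3.14, 3.14, 3.14, 3.14].

### API

Orientations are given as a unit quaternion [w, x, y, z].
In Python, from plant import readout, eyes, r gives the robot as it stands.
- The arm moves only by the tool arm_command, never from a script. Its argument "series" is a list of rows, each an object with "offset": the shift along the tool's x, y, z in units of 30 mm (1.0 is 30 mm), a list of three; "delta_rot": the turn, a rotation vector about the tool's x, y, z in units of 6 degrees (1.0 is 6 degrees), a list of three; "grip": the opening, from -1 (shut) to 1 (fully open). In form: [{"offset": [tx, ty, tz], "delta_rot": [wx, wy, wz], "grip": grip}, ...]. A call has 1 to 12 rows; each row shifts and turns the commanded pose from where the row before left it, along the tool's axes as they then stand; what a row does not reach is not made up. A row lasts 1/10 s, in which the tool goes at most 50 mm and 8.59 degrees, less where a joint would pass 70% of its speed; a pose out of reach is approached as far as the arm can. A call is refused whole if a number of a shift passes 1 or a number of a turn 1, either way. A call with a gripper value outside its range is refused whole. The fingers move at their own pace and stop on an object; the grip force is fixed at half the most. Time passes only in rows, so rows that do not move let the fingers close. It gives the time, the measured TCP pose, the force and the opening at its end, in the units of the state.
- readout.observe(): the state, without advancing time (a new reading comes with each control period).
- eyes.grab_frame(name): name is "side" or "top" or "wrist"; returns a dict with "pixels" (480x640x3 uint8, red, green, blue), "K" (3x3 intrinsics, pixels), "rvec" (rotation vector, rad) and "tvec" (3), from world to camera coordinates, as OpenCV has them. Camera axes: x right, y down, z forward; pixel columns grow to the right and rows downward; lengths in m; the calibration is good to about 2 mm. The wrist camera is an equidistant fisheye: a pixel r from the principal point sees the ray r / f radians off the axis. A picture is of the moment at which its call begins. There is no depth.
- r.job_done(): hands the job in, once; it reports no verdict.
The state is a dict: "t": time; "q": joint angles; "qvel": joint speeds; "effort": joint torques, N m; "eef_pos": TCP position; "eef_rot": TCP orientation; "wrist_force": force on the tool from outside, world axes, zero at the start; "moment": the same for the moment, N m; "gripper_width": opening from 0.0 (shut) to 1.0 (fully open).
Only numpy, scipy, OpenCV 4.12 (cv2) and the standard library are available. Lean on these libraries where they do the work, as an engineer would, in place of code of your own. Each camera call takes 0.05 s, during which the arm holds its last target. There are 200 camera calls.

## Working session

There is one attempt and no reset: what is moved stays moved. The work goes in short steps, Python scripts to look and compute and a tool call to move; the robot and the scene stay as the last step left them, time stands still between calls to the robot, and variables do not carry over. Pictures are saved under pics/ and viewed, about 8 in all and at most 12, crops included, and the job is handed in when it is done.

Besides the shell and the picture viewer there is one more tool, called after ">>>" by a JSON object that holds its "name" and its "arguments". arm_command: Moves the arm, as the interface text tells. Its arguments: {"type":"object","properties":{"series":{"type":"array"}},"required":["series"]}

```bash
mkdir -p pics
cat > h.py <<'E'
import cv2, numpy as np, pickle
from plant import readout, eyes, r
def grab(n,name):
    f=eyes.grab_frame(n); pickle.dump(f,open(f'pics/{name}.pkl','wb'))
    cv2.imwrite(f'pics/{name}.png',f['pixels'][:,:,::-1]); return f
def load(name): return pickle.load(open(f'pics/{name}.pkl','rb'))
def ray(f,uv,z):
    R=cv2.Rodrigues(np.array(f['rvec'],float))[0]; t=np.array(f['tvec'],float).ravel()
    K=np.array(f['K']); d=R.T@np.linalg.inv(K)@np.array([uv[0],uv[1],1.]); c=-R.T@t
    return c+d*(z-c[2])/d[2]
def proj(f,P):
    return cv2.projectPoints(np.array(P,float).reshape(-1,3),np.array(f['rvec'],float),np.array(f['tvec'],float),np.array(f['K'],float),None)[0].reshape(-1,2)
def crop(name,out,x0,y0,w,h,s):
    im=cv2.imread(f'pics/{name}.png')[y0:y0+h,x0:x0+w]
    cv2.imwrite(f'pics/{out}.png',cv2.resize(im,None,fx=s,fy=s,interpolation=cv2.INTER_CUBIC))
E
python3 - <<'E'
from h import *
for n in('top','side'):
    f=grab(n,n+'0'); print(n,f['K'],f['rvec'],f['tvec'])
print(readout.observe())
E
```

```text
top [[621.25441718   0.         317.04081317]
 [  0.         621.25441718 243.31375302]
 [  0.           0.           1.        ]] [ 2.15072502 -2.20666555  0.04393554] [0.02151547 0.55992063 1.11685351]
side [[515.65392631   0.         318.50865216]
 [  0.         515.65392631 231.27332306]
 [  0.           0.           1.        ]] [ 2.31532247 -0.38606876  0.13653541] [-0.54013579  0.19606333  0.72817323]
{'t': 0.1, 'q': array([-1.41559037e+00,  3.13956583e-01,  4.51070961e-02,  1.30357472e+00,
       -1.33984182e-05,  1.43118528e+00]), 'qvel': array([-0.00028189, -0.00181864,  0.00222478, -0.00048103, -0.00062928,
       -0.00121327]), 'effort': array([ 3.00851170e-03, -4.81726742e+01,  2.99243170e+01,  1.28137349e-02,
       -5.60219587e-05, -5.75537825e-06]), 'eef_pos': array([ 0.16698725, -0.54976111,  0.23048616]), 'eef_rot': array([-8.13863474e-04,  9.89154698e-01,  1.46875191e-01, -1.30456009e-05]), 'wrist_force': array([ 0.79234267,  0.72557444, -0.29335742]), 'moment': array([ 0.00896757,  0.03698276, -0.05151566]), 'gripper_width': 0.9955868417791423}
```

View pics/top0.png

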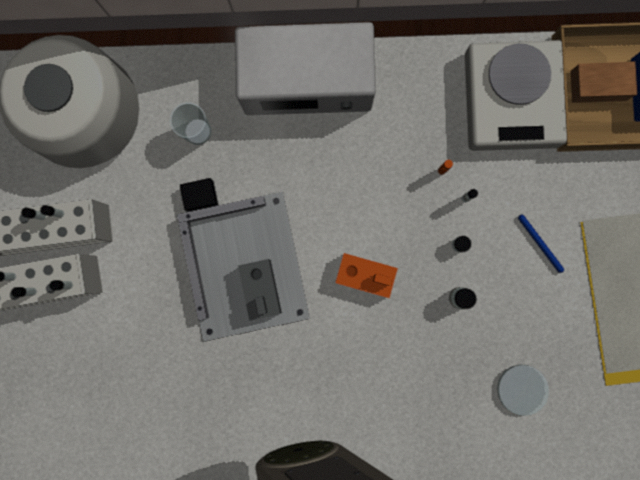

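View pics/side0.png

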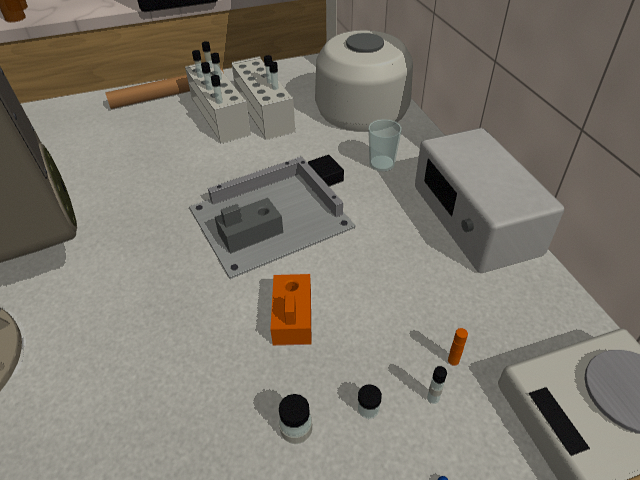

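Candidates for the vial: the black-stoppered slim vial at top (472,194), an orange look-alike (446,167), the pot (462,243), the jar (463,298), and vials in the racks at left. I choose (472,194). For the carrier: grey at (258,290), not the orange one at (366,275).

Run:
```python
from h import *
im=cv2.imread('pics/top0.png')
a=im[185:345,170:320]; b=im[155:315,420:490]
o=cv2.resize(np.hstack([a,b]),None,fx=3.5,fy=3.5,interpolation=cv2.INTER_CUBIC)
cv2.imwrite('pics/c1.png',np.clip(o*1.5,0,255).astype(np.uint8))
s=cv2.imread('pics/side0.png')
a=s[150:280,185:360]; o=cv2.resize(a,None,fx=4.4,fy=4.4,interpolation=cv2.INTER_CUBIC)
cv2.imwrite('pics/c2.png',np.clip(o*1.4,0,255).astype(np.uint8))
```

```text
(no output)
```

View pics/c1.png

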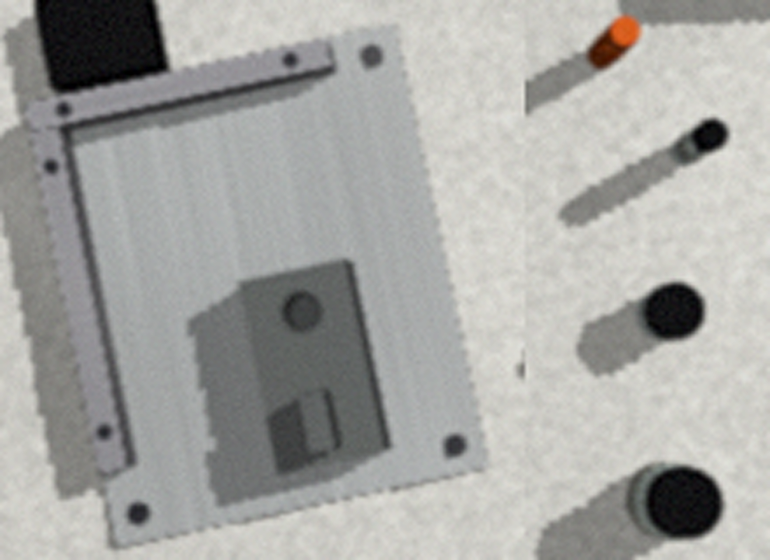

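View pics/c2.png

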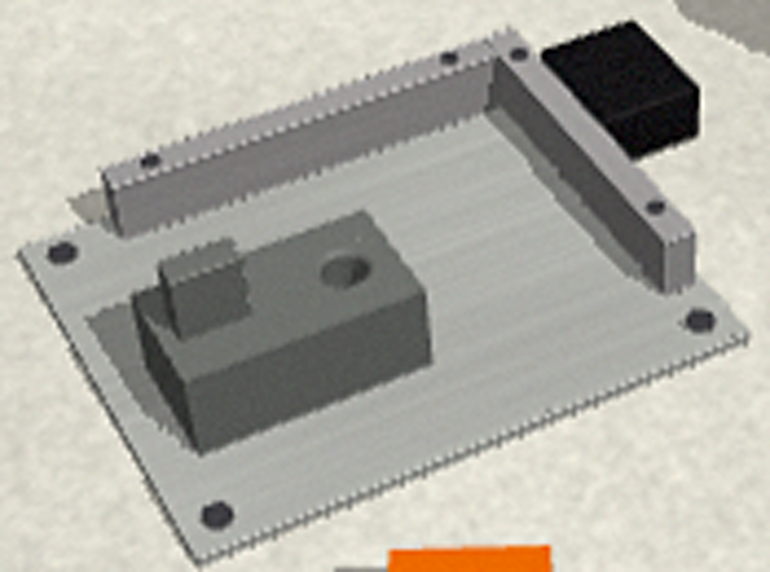

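```bash
cat > m.py <<'E'
from h import *
from scipy.optimize import least_squares as LS
T=load('top0');S=load('side0')
ct=lambda x,y:(170+x/3.5,185+y/3.5); cv=lambda x,y:(420+(x-525)/3.5,155+y/3.5); cs=lambda x,y:(185+x/4.4,150+y/4.4)
print('vial',ray(T,cv(710,133),.07)[:2],'side',ray(S,(440,373),.07)[:2]);print('pot',ray(T,cv(673,310),.038)[:2],'jar',ray(T,cv(683,502),.06)[:2],'jar side',ray(S,(294,404),.06)[:2])
print('stops')
for n,z,a,b in[('side inner top',.036,(62,130),(125,463)),('far inner top',.036,(62,128),(333,72)),('plate R',.006,(402,25),(487,467)),('plate near',.006,(487,467),(115,548))]:
    p,q=ray(T,ct(*a),z)[:2],ray(T,ct(*b),z)[:2];d=p-q;print(n,p,q,np.hypot(*d),np.degrees(np.arctan2(d[1],d[0])))
for n,z,a,b in[('Sside bot',.006,(490,108),(122,236)),('Sside top',.036,(497,58),(108,180)),('Sfar bot',.006,(490,108),(665,292)),('Sfar top',.036,(497,58),(665,237)),('SplateR',.006,(748,335),(200,563)),('Splate near',.006,(200,563),(20,252))]:
    p,q=ray(S,cs(*a),z)[:2],ray(S,cs(*b),z)[:2];d=p-q;print(n,p,q,np.hypot(*d),np.degrees(np.arctan2(d[1],d[0])))
# carrier fit
L=[]
def add(f,uv,P):L.append((f,uv,P))
add(T,ct(301,311),(.028,0,.04));add(T,ct(348,262),(.05,-.028,.04));add(T,ct(241,284),(.05,.028,.04))
for uv,P in[((346,270),(.028,0,.04)),((427,290),(.05,-.028,.04)),((366,211),(.05,.028,.04)),((190,378),(-.05,-.028,.04)),((133,297),(-.05,.028,.04)),((432,362),(.05,-.028,0)),((200,453),(-.05,-.028,0)),((160,262),(-.043,.007,.07))]: add(S,cs(*uv),P)
def W(v,P):
    c,s=np.cos(v[2]),np.sin(v[2]);return [v[0]+c*P[0]-s*P[1],v[1]+s*P[0]+c*P[1],.006+P[2]]
F=lambda v:np.concatenate([proj(f,W(v,P))[0]-uv for f,uv,P in L])
o=LS(F,[.5,.1,0.2],loss='soft_l1');print('carrier',o.x,np.degrees(o.x[2]));print(np.round(F(o.x).reshape(-1,2),1))
print('bore',W(o.x,(.028,0,.04)),'tab',W(o.x,(-.028,0,.055)))
print('bore top',ray(T,ct(301,311),.046),'side',ray(S,cs(346,270),.046),'tab top', ray(T,ct(318,422),.076))
E
python3 m.py
```

```text
vial [ 0.63755347 -0.26735186] side [ 0.63801812 -0.26932726]
pot [ 0.55171149 -0.25234753] jar [ 0.45484347 -0.24886632] jar side [ 0.45814229 -0.24466977]
stops
side inner top [0.60367475 0.23973258] [0.43171943 0.20939184] 0.17461154988330602 10.006585094090676
far inner top [0.60471285 0.23972017] [0.62991993 0.09880446] 0.14315248531042715 100.14183349469253
plate R [0.65776594 0.06476049] [0.4235888 0.0252905] 0.23748013038303026 9.567143783414119
plate near [0.4235888 0.0252905] [0.38598555 0.22136677] 0.19964945902672313 -79.14370520993232
Sside bot [0.60583926 0.24687813] [0.43320179 0.21591071] 0.1753929215653294 10.169468104967933
Sside top [0.60931727 0.24259856] [0.43248779 0.2172977 ] 0.17863034377985618 8.142645919162351
Sfar bot [0.60583926 0.24687813] [0.63845583 0.10524024] 0.14534486997686502 102.9680751813077
Sfar top [0.60931727 0.24259856] [0.63833401 0.10530852] 0.14032293394856668 101.93403575969168
SplateR [0.66121658 0.06996952] [0.42801051 0.02459292] 0.2375796818582996 11.010874921692578
Splate near [0.42801051 0.02459292] [0.39057257 0.22031785] 0.19927329671488891 -79.171355864519
carrier [0.48253107 0.11297473 0.17846095] 10.225059083045533
[[-0.9 -1.7]
 [-1.3 -3. ]
 [-1.5 -2.9]
 [-0.2  0.2]
 [-0.   0.9]
 [ 0.1  0.2]
 [-1.3  1.6]
 [-0.4 -0.2]
 [ 0.4  1.3]
 [-0.2  1.3]
 [-0.9  0.4]]
bore [np.float64(0.5100863720724069), np.float64(0.11794515598778882), 0.046] tab [np.float64(0.4549757605199419), np.float64(0.10800430620956014), 0.061]
bore top [0.50694672 0.11647233 0.046     ] side [0.51055643 0.11826367 0.046     ] tab top [0.45161539 0.1054739  0.076     ]
```

```bash
cat > go.py <<'E'
from h import *
from scipy.spatial.transform import Rotation as Ro
def go(x,y,z,yaw,pr=True):
    s=readout.observe(); q=s['eef_rot']; R=Ro.from_quat([q[1],q[2],q[3],q[0]])
    c=np.cos(yaw);n=np.sin(yaw)
    G=Ro.from_matrix(np.array([[c,n,0],[n,-c,0],[0,0,-1.]]))
    d=np.array([x,y,z])-s['eef_pos']
    print('t',round(s['t'],2),'pos',np.round(s['eef_pos'],4),'F',np.round(s['wrist_force'],1),'w',round(s['gripper_width'],3))
    print('rot units',np.round((R.inv()*G).as_rotvec(degrees=True)/6,3),'offset in current',np.round(R.inv().apply(d)/.03,2),'in goal frame',np.round(G.inv().apply(d)/.03,2))
E
python3 -c "
from go import *
go(.638,-.268,.13,.178)"
```

```text
t 0.1 pos [ 0.167  -0.5498  0.2305] F [ 0.8  0.7 -0.3] w 0.996
rot units [-1.600e-02 -1.000e-03  1.116e+00] offset in current [17.75 -4.42  3.36] in goal frame [17.12 -6.46  3.35]
```

>>> {"name": "arm_command", "arguments": {"series": [{"offset": [0, 0, 0], "delta_rot": [0, 0, 0.6], "grip": 0.2}, {"offset": [0, 0, 0], "delta_rot": [0, 0, 0.5], "grip": 0.2}]}}

```text
t: 0.3
eef_pos: [0.167, -0.5499, 0.2307]
eef_rot: [-0.001, 0.996, 0.089, -0.0]
wrist_force: [0.2, 0.6, 0.5]
gripper_width: 0.69
```

```bash
python3 -c "
from go import *
go(.638,-.268,.13,.178)"
```

```text
t 0.3 pos [ 0.167  -0.5499  0.2307] F [0.2 0.6 0.5] w 0.69
rot units [-0.011 -0.    -0.007] offset in current [17.11 -6.48  3.37] in goal frame [17.12 -6.47  3.36]
```

>>> {"name": "arm_command", "arguments": {"series": [{"offset": [0.9, -0.34, 0], "delta_rot": [0, 0, 0], "grip": 0.1}, {"offset": [0.9, -0.34, 0], "delta_rot": [0, 0, 0], "grip": 0.1}, {"offset": [0.9, -0.34, 0], "delta_rot": [0, 0, 0], "grip": 0.1}, {"offset": [0.9, -0.34, 0], "delta_rot": [0, 0, 0], "grip": 0.1}, {"offset": [0.9, -0.34, 0], "delta_rot": [0, 0, 0], "grip": 0.1}, {"offset": [0.9, -0.34, 0], "delta_rot": [0, 0, 0], "grip": 0.1}, {"offset": [0.9, -0.34, 0], "delta_rot": [0, 0, 0], "grip": 0.1}, {"offset": [0.9, -0.34, 0], "delta_rot": [0, 0, 0], "grip": 0.1}, {"offset": [0.9, -0.34, 0], "delta_rot": [0, 0, 0], "grip": 0.1}, {"offset": [0.9, -0.34, 0], "delta_rot": [0, 0, 0], "grip": 0.1}]}}

```text
t: 1.3
eef_pos: [0.4153, -0.4007, 0.2308]
eef_rot: [-0.0, 0.996, 0.09, -0.0]
wrist_force: [0.1, -0.9, -0.1]
gripper_width: 0.549
```

>>> {"name": "arm_command", "arguments": {"series": [{"offset": [0.9, -0.34, 0.2], "delta_rot": [0, 0, 0], "grip": 0.1}, {"offset": [0.9, -0.34, 0.4], "delta_rot": [0, 0, 0], "grip": 0.1}, {"offset": [0.9, -0.34, 0.4], "delta_rot": [0, 0, 0], "grip": 0.1}, {"offset": [0.9, -0.34, 0.5], "delta_rot": [0, 0, 0], "grip": 0.1}, {"offset": [0.9, -0.34, 0.5], "delta_rot": [0, 0, 0], "grip": 0.1}, {"offset": [0.9, -0.34, 0.4], "delta_rot": [0, 0, 0], "grip": 0.1}, {"offset": [0.9, -0.34, 0.4], "delta_rot": [0, 0, 0], "grip": 0.1}, {"offset": [0.9, -0.34, 0.4], "delta_rot": [0, 0, 0], "grip": 0.1}, {"offset": [0.9, -0.34, 0.16], "delta_rot": [0, 0, 0], "grip": 0.1}]}}

```text
t: 2.2
eef_pos: [0.6371, -0.2667, 0.1282]
eef_rot: [-0.001, 0.996, 0.09, -0.001]
wrist_force: [0.2, -1.1, -0.1]
gripper_width: 0.549
```

Run:
```python
from go import *
go(.638,-.268,.13,.178)
f=grab('wrist','w0');print(f['K'],f['rvec'],f['tvec'])
```

```text
t 2.2 pos [ 0.6371 -0.2667  0.1282] F [ 0.2 -1.1 -0.1] w 0.549
rot units [-0.019  0.025  0.015] offset in current [ 0.02  0.05 -0.06] in goal frame [ 0.02  0.05 -0.06]
[[371.64829954   0.         312.26938271]
 [  0.         371.64829954 236.55154233]
 [  0.           0.           1.        ]] [-2.21770005  1.85049843  0.29498725] [-0.3764778   0.54171385  0.46145857]
```

View pics/w0.png

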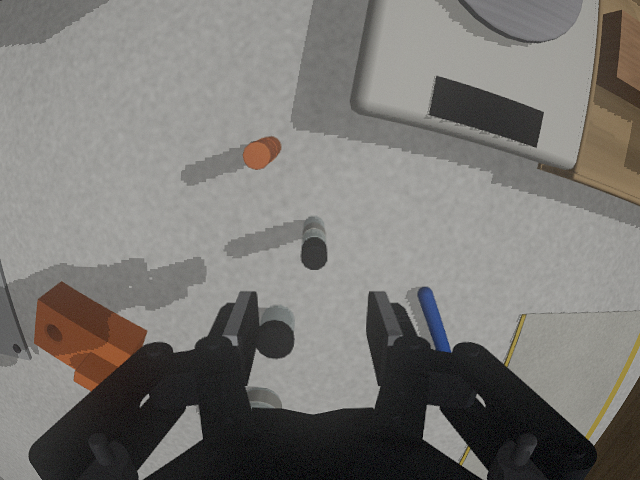

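Wrist view: the vial top is at (314,255), midway between the pads (columns 240–385). The orange look-alike is at (260,152), clear of the fingers, and the pot is at (276,335), below the left finger.

```bash
cat >> h.py <<'E'
def fray(f,uv,z):
    R=cv2.Rodrigues(np.array(f['rvec'],float))[0]; t=np.array(f['tvec'],float).ravel();K=np.array(f['K'])
    a=(np.array(uv)-K[:2,2])/K[0,0]; th=np.hypot(*a); d=R.T@np.array([*(a/th*np.sin(th)),np.cos(th)]); c=-R.T@t
    return c+d*(z-c[2])/d[2]
def fproj(f,P):
    R=cv2.Rodrigues(np.array(f['rvec'],float))[0]; p=R@np.array(P,float)+np.array(f['tvec'],float).ravel();K=np.array(f['K'])
    n=np.hypot(p[0],p[1]); return K[:2,2]+K[0,0]*np.arctan2(n,p[2])*p[:2]/n
E
python3 - <<'E'
from go import *
f=load('w0'); print('vial top',fray(f,(314,254),.07),'foot',fray(f,(314,224),.0),fproj(f,(.638,-.268,.07)),'tcp',fproj(f,readout.observe()['eef_pos']))
v=fray(f,(314,254),.07); T=load('top0')
print(proj(T,[v]))
im=f['pixels'][200:275,270:360,::-1]; cv2.imwrite('pics/c3.png',cv2.resize(np.clip(im*1.5,0,255).astype(np.uint8),None,fx=6,fy=6,interpolation=2))
E
```

```text
vial top [ 0.63986407 -0.26765317  0.07      ] foot [ 0.63788459 -0.26814411  0.        ] [314.00899849 257.05764267] tcp [305.96926938 297.77153794]
[[472.97705752 191.67753628]]
```

View pics/c3.png

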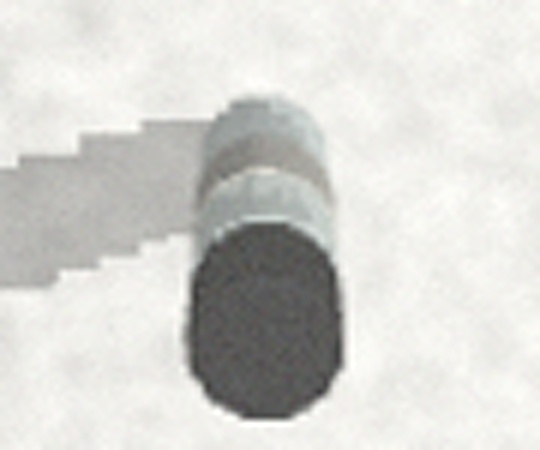

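Slim, paper band and black stopper: the right vial. Its top is at (314.5,257), so (0.638,-0.268). Descend and grip.

>>> {"name": "arm_command", "arguments": {"series": [{"offset": [0.03, 0.03, 0.7], "delta_rot": [0, 0, 0], "grip": 0.1}, {"offset": [0, 0, 0.7], "delta_rot": [0, 0, 0], "grip": 0.1}, {"offset": [0, 0, 0.7], "delta_rot": [0, 0, 0], "grip": 0.1}, {"offset": [0, 0, 0.6], "delta_rot": [0, 0, 0], "grip": 0.1}, {"offset": [0, 0, 0.34], "delta_rot": [0, 0, 0], "grip": 0.1}, {"offset": [0, 0, 0], "delta_rot": [0, 0, 0], "grip": -0.4}, {"offset": [0, 0, 0], "delta_rot": [0, 0, 0], "grip": -0.7}, {"offset": [0, 0, 0], "delta_rot": [0, 0, 0], "grip": -1}, {"offset": [0, 0, 0], "delta_rot": [0, 0, 0], "grip": -1}, {"offset": [0, 0, 0], "delta_rot": [0, 0, 0], "grip": -1}, {"offset": [0, 0, 0], "delta_rot": [0, 0, 0], "grip": -1}]}}

```text
t: 3.35
eef_pos: [0.6385, -0.2688, 0.0399]
eef_rot: [0.0, 0.996, 0.09, 0.0]
wrist_force: [0.2, -0.9, 1.6]
gripper_width: 0.168
```

>>> {"name": "arm_command", "arguments": {"series": [{"offset": [0, 0, -0.7], "delta_rot": [0, 0, 0], "grip": -1}, {"offset": [0, 0, -0.9], "delta_rot": [0, 0, 0], "grip": -1}, {"offset": [0, 0, -0.9], "delta_rot": [0, 0, 0], "grip": -1}, {"offset": [0, 0, -0.9], "delta_rot": [0, 0, 0], "grip": -1}, {"offset": [0, 0, -0.9], "delta_rot": [0, 0, 0], "grip": -1}]}}

```text
t: 3.85
eef_pos: [0.6381, -0.2686, 0.1696]
eef_rot: [0.0, 0.996, 0.09, 0.0]
wrist_force: [0.6, 0.8, -0.3]
gripper_width: 0.166
```

Run:
```python
from go import *
go(.510,.118,.165,.178)
```

```text
t 3.85 pos [ 0.6381 -0.2686  0.1696] F [ 0.6  0.8 -0.3] w 0.166
rot units [ 0.002 -0.001  0.015] offset in current [ -1.9  -13.44   0.15] in goal frame [ -1.92 -13.44   0.15]
```

>>> {"name": "arm_command", "arguments": {"series": [{"offset": [-0.14, -0.96, 0], "delta_rot": [0, 0, 0], "grip": -1}, {"offset": [-0.14, -0.96, 0], "delta_rot": [0, 0, 0], "grip": -1}, {"offset": [-0.14, -0.96, 0], "delta_rot": [0, 0, 0], "grip": -1}, {"offset": [-0.14, -0.96, 0], "delta_rot": [0, 0, 0], "grip": -1}, {"offset": [-0.14, -0.96, 0], "delta_rot": [0, 0, 0], "grip": -1}, {"offset": [-0.14, -0.96, 0], "delta_rot": [0, 0, 0], "grip": -1}, {"offset": [-0.14, -0.96, 0], "delta_rot": [0, 0, 0], "grip": -1}, {"offset": [-0.14, -0.96, 0], "delta_rot": [0, 0, 0], "grip": -1}, {"offset": [-0.14, -0.96, 0], "delta_rot": [0, 0, 0], "grip": -1}, {"offset": [-0.14, -0.96, 0], "delta_rot": [0, 0, 0], "grip": -1}, {"offset": [-0.14, -0.96, 0], "delta_rot": [0, 0, 0], "grip": -1}, {"offset": [-0.14, -0.96, 0], "delta_rot": [0, 0, 0], "grip": -1}]}}

```text
t: 5.05
eef_pos: [0.5265, 0.0635, 0.1686]
eef_rot: [0.0, 0.996, 0.09, 0.0]
wrist_force: [-0.7, 0.3, -0.2]
gripper_width: 0.169
```

>>> {"name": "arm_command", "arguments": {"series": [{"offset": [-0.14, -0.96, 0.5], "delta_rot": [0, 0, 0], "grip": -1}, {"offset": [-0.1, -0.96, 0.5], "delta_rot": [0, 0, 0], "grip": -1}, {"offset": [0, 0, 0.5], "delta_rot": [0, 0, 0], "grip": -1}, {"offset": [0, 0, 0], "delta_rot": [0, 0, 0], "grip": -1}]}}

```text
t: 5.45
eef_pos: [0.5077, 0.1185, 0.1217]
eef_rot: [0.0, 0.996, 0.091, -0.002]
wrist_force: [-0.6, 0.9, 0.3]
gripper_width: 0.171
```

Run:
```python
from go import *
go(.510,.118,.115,.178)
for n in('wrist','top','side'): grab(n,n[0]+'1')
w=cv2.imread('pics/w1.png');s=cv2.imread('pics/s1.png')
b=lambda a,x:cv2.resize(np.clip(a*1.5,0,255).astype(np.uint8),None,fx=x,fy=x,interpolation=2)
a=b(w[130:330,200:420],1.8); c=b(s[110:290,200:400],2.0)
o=np.zeros((360,800,3),np.uint8);o[:a.shape[0],:a.shape[1]]=a[:360];o[:c.shape[0],400:400+c.shape[1]]=c[:360]
cv2.imwrite('pics/c4.png',o)
```

```text
t 5.45 pos [0.5077 0.1185 0.1217] F [-0.6  0.9  0.3] w 0.171
rot units [-0.002  0.031  0.033] offset in current [0.07 0.03 0.22] in goal frame [0.07 0.03 0.22]
```

View pics/c4.png

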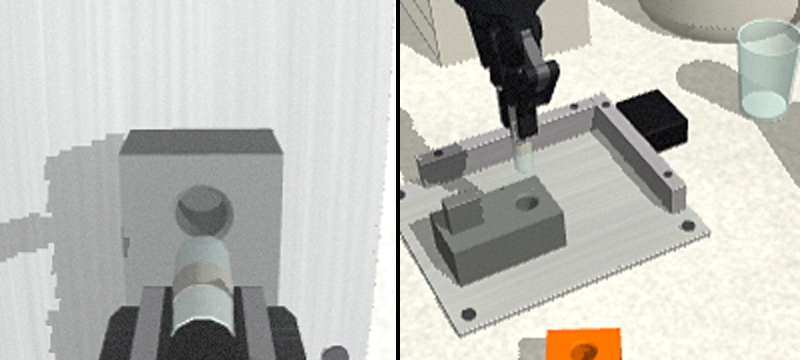

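Run:
```python
from go import *
f=load('w1'); uv=(312.8,247.2)
g=cv2.cvtColor(f['pixels'],cv2.COLOR_RGB2GRAY)
print('bore wrist',fray(f,uv,.046)); 
s=readout.observe();p=s['eef_pos']
print('foot proj (vial at tcp)',fproj(f,[p[0],p[1],p[2]-.039]),'front edge L/R',fray(f,(200+121/1.8,130+153/1.8),.046),fray(f,(200+283/1.8,130+153/1.8),.046))
S=load('s1'); print('side: foot',proj(S,[[p[0],p[1],p[2]-.039]]),'bore',ray(S,(200+(526-400)/2,110+203/2),.046), 'foot px->',ray(S,(200+(523-400)/2,110+168/2),p[2]-.039))
c=np.clip(f['pixels'][200:350,250:370,::-1]*1.5,0,255).astype(np.uint8)
d=np.clip(S['pixels'][160:260,215:295,::-1]*1.5,0,255).astype(np.uint8)
cv2.imwrite('pics/c5.png',np.hstack([cv2.resize(c,(400,500),interpolation=2),cv2.resize(d,(400,500),interpolation=2)]))
```

```text
bore wrist [0.50825706 0.11770755 0.046     ]
foot proj (vial at tcp) [313.91967383 268.95469647] front edge L/R [0.52371583 0.14885862 0.046     ] [0.53364641 0.09478903 0.046     ]
side: foot [[261.30380517 194.30034504]] bore [0.50943784 0.11829284 0.046     ] foot px-> [0.51061527 0.11812022 0.08503324]
```

View pics/c5.png

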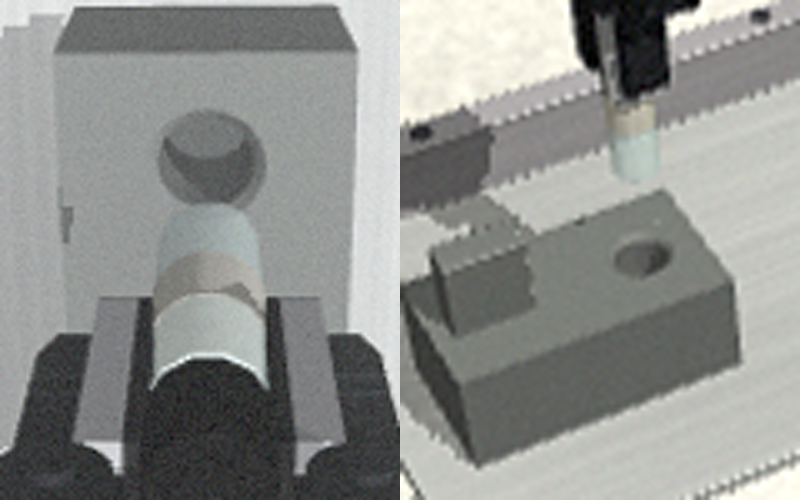

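Run:
```python
from go import *
f=load('w1');S=load('s1');p=readout.observe()['eef_pos'];x=np.array([np.cos(.178),np.sin(.178),0]);y=np.array([x[1],-x[0],0]);u=np.array([0,0,1])
b=fray(f,(313.6,247.6),.046);bs=ray(S,(263.4,211.7),.046)
F=ray(S,(262.2,194.4),p[2]-.039)
for n,v in(('bore wrist',b),('bore side',bs),('foot side',F)): print(n,v,'tool xy rel tcp mm',np.round(1e3*np.array([(v-p)@x,(v-p)@y]),1))
for k in(0,.002,-.002):
  print(k,[fproj(f,p-u*(.039-h)+x*(k+r)) for h,r in((0,.006),(.002,.008),(.004,.008))])
```

```text
bore wrist [0.50808638 0.11716789 0.046     ] tool xy rel tcp mm [-2.1 -0.1]
bore side [0.50996196 0.11756133 0.046     ] tool xy rel tcp mm [-0.1 -0.1]
foot side [0.5114663  0.11671989 0.08503324] tool xy rel tcp mm [1.2 1. ]
0 [array([313.97774609, 258.30822711]), array([314.01131336, 256.09001453]), array([314.02571729, 257.50268687])]
0.002 [array([313.99717495, 254.70479903]), array([314.03105637, 252.42918201]), array([314.04575422, 253.81074006])]
-0.002 [array([313.95835002, 261.88458241]), array([313.99160019, 259.72339567]), array([314.00571191, 261.16640004])]
```

>>> {"name": "arm_command", "arguments": {"series": [{"offset": [0, 0, 0.4], "delta_rot": [0, 0, 0], "grip": -1}, {"offset": [0, 0, 0.4], "delta_rot": [0, 0, 0], "grip": -1}, {"offset": [0, 0, 0], "delta_rot": [0, 0, 0], "grip": -1}, {"offset": [0, 0, 0], "delta_rot": [0, 0, 0], "grip": -1}]}}

```text
t: 6.0
eef_pos: [0.509, 0.1174, 0.0986]
eef_rot: [0.0, 0.996, 0.089, -0.001]
wrist_force: [0.5, -0.6, -0.4]
gripper_width: 0.163
```

Run:
```python
from go import *
go(.510,.118,.090,.178)
f=grab('wrist','w2');S=grab('side','s2');go(.510,.118,.090,.178)
c=np.clip(f['pixels'][200:350,250:370,::-1]*1.5,0,255).astype(np.uint8)
d=np.clip(S['pixels'][160:260,215:295,::-1]*1.5,0,255).astype(np.uint8)
cv2.imwrite('pics/c6.png',np.hstack([cv2.resize(c,(400,500),interpolation=2),cv2.resize(d,(400,500),interpolation=2)]))
```

```text
t 6.0 pos [0.509  0.1174 0.0986] F [ 0.5 -0.6 -0.4] w 0.163
rot units [-0.001  0.015  0.01 ] offset in current [ 0.04 -0.01  0.29] in goal frame [ 0.04 -0.01  0.29]
t 6.1 pos [0.5097 0.1177 0.0993] F [-0.6  0.3  0. ] w 0.17
rot units [ 0.001 -0.     0.013] offset in current [ 0.01 -0.01  0.31] in goal frame [ 0.01 -0.01  0.31]
```

View pics/c6.png

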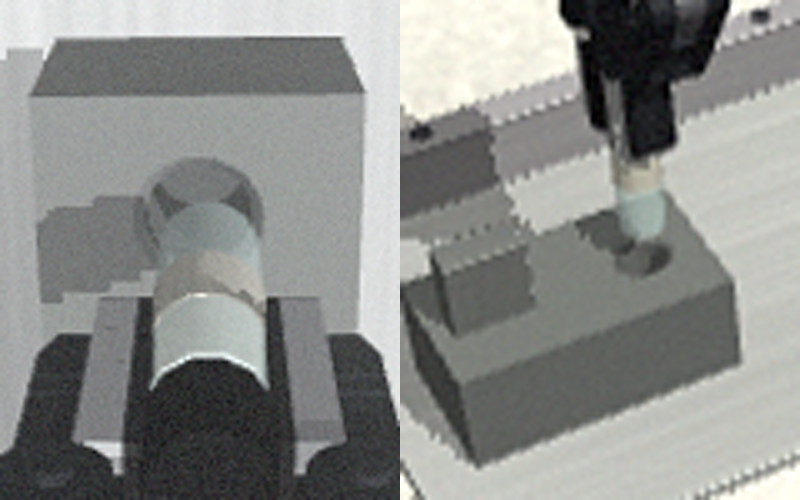

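Run:
```python
from go import *
f=load('w2');S=load('s2');p=np.array([.509,.1174,.0986]);x=np.array([np.cos(.178),np.sin(.178),0]);y=np.array([x[1],-x[0],0]);u=np.array([0,0,1])
R=lambda v,p:np.round(1e3*np.array([(v-p)@x,(v-p)@y]),1)
b=fray(f,(250+205/3.333,247.1),.046); print('bore',R(b-x*.01125,p))
zf=p[2]-.039
v=fray(f,(250+209/3.333,260.9),zf); print('foot(flat)',R(v-x*.006,p)); v=fray(f,(250+209/3.333,260.9),zf+.002); print('foot(cyl)',R(v-x*.008,p))
p2=np.array([.5094,.1176,.099]);zf=p2[2]-.039
a=np.linspace(0,6.283,60)
def low(c,z,r,):
  q=proj(S,[c+r*np.array([np.cos(t),np.sin(t),0]) for t in a]); return q[:,0].min(),q[:,0].max(),q[:,1].min(),q[:,1].max()
c=p2.copy();c[2]=zf
print('side pred foot r6',low(c,zf,.006),'obs cols',215+620/5-80,215+664/5-80,'bot',160+238/5)
c[2]=zf+.002;print('r8',low(c,0,.008))
c[2]=.046;print('side bore at tcp',low(c,0,.01125),'obs',215+212/5,215+272/5,160+240/5,160+278/5)
```

```text
bore [-2.4  0.1]
foot(flat) [-0.1  0.8]
foot(cyl) [-1.3  0.8]
side pred foot r6 (np.float64(258.7618349578137), np.float64(265.8340759192015), np.float64(203.31365579278747), np.float64(207.99219640057348)) obs cols 259.0 267.8 bot 207.6
r8 (np.float64(257.4623234121839), np.float64(266.90671323425255), np.float64(201.65870192886183), np.float64(207.89523426699478))
side bore at tcp (np.float64(256.51601442340956), np.float64(269.62780447480253), np.float64(207.4088726672524), np.float64(216.19619498273997)) obs 257.4 269.4 208.0 215.6
```

>>> {"name": "arm_command", "arguments": {"series": [{"offset": [-0.04, -0.02, 0.1], "delta_rot": [0, 0, 0], "grip": -1}, {"offset": [0, 0, 0.2], "delta_rot": [0, 0, 0], "grip": -1}, {"offset": [0, 0, 0.2], "delta_rot": [0, 0, 0], "grip": -1}, {"offset": [0, 0, 0.1], "delta_rot": [0, 0, 0], "grip": -1}, {"offset": [0, 0, 0.1], "delta_rot": [0, 0, 0], "grip": -1}, {"offset": [0, 0, 0], "delta_rot": [0, 0, 0], "grip": -1}]}}

```text
t: 6.7
eef_pos: [0.5079, 0.1181, 0.0777]
eef_rot: [0.0, 0.996, 0.09, -0.0]
wrist_force: [-1.0, 0.5, 0.4]
gripper_width: 0.166
```

>>> {"name": "arm_command", "arguments": {"series": [{"offset": [0, 0, 0.15], "delta_rot": [0, 0, 0], "grip": -1}, {"offset": [0, 0, 0.15], "delta_rot": [0, 0, 0], "grip": -1}, {"offset": [0, 0, 0.15], "delta_rot": [0, 0, 0], "grip": -1}, {"offset": [0, 0, 0.15], "delta_rot": [0, 0, 0], "grip": -1}, {"offset": [0, 0, 0], "delta_rot": [0, 0, 0], "grip": -1}, {"offset": [0, 0, 0], "delta_rot": [0, 0, 0], "grip": -1}]}}

```text
t: 7.3
eef_pos: [0.5082, 0.1181, 0.0601]
eef_rot: [0.0, 0.996, 0.09, -0.0]
wrist_force: [-0.4, 0.1, -0.6]
gripper_width: 0.171
```

Foot about 21 mm; floor at 16 mm.

>>> {"name": "arm_command", "arguments": {"series": [{"offset": [0, 0, 0.05], "delta_rot": [0, 0, 0], "grip": -1}, {"offset": [0, 0, 0.05], "delta_rot": [0, 0, 0], "grip": -1}, {"offset": [0, 0, 0.04], "delta_rot": [0, 0, 0], "grip": -1}, {"offset": [0, 0, 0], "delta_rot": [0, 0, 0], "grip": -1}, {"offset": [0, 0, 0], "delta_rot": [0, 0, 0], "grip": -1}]}}

```text
t: 7.8
eef_pos: [0.5082, 0.1181, 0.056]
eef_rot: [0.0, 0.996, 0.09, -0.0]
wrist_force: [-0.6, -0.5, 0.3]
gripper_width: 0.17
```

>>> {"name": "arm_command", "arguments": {"series": [{"offset": [0, 0, 0.04], "delta_rot": [0, 0, 0], "grip": -1}, {"offset": [0, 0, 0], "delta_rot": [0, 0, 0], "grip": -1}, {"offset": [0, 0, 0], "delta_rot": [0, 0, 0], "grip": -0.5}, {"offset": [0, 0, 0], "delta_rot": [0, 0, 0], "grip": -0.2}, {"offset": [0, 0, 0], "delta_rot": [0, 0, 0], "grip": -0.1}, {"offset": [0, 0, 0], "delta_rot": [0, 0, 0], "grip": -0.1}, {"offset": [0, 0, -0.4], "delta_rot": [0, 0, 0], "grip": -0.1}, {"offset": [0, 0, -0.7], "delta_rot": [0, 0, 0], "grip": -0.1}, {"offset": [0, 0, -0.8], "delta_rot": [0, 0, 0], "grip": -0.1}, {"offset": [0, 0, -0.6], "delta_rot": [0, 0, 0], "grip": -0.1}, {"offset": [0, 0, 0], "delta_rot": [0, 0, 0], "grip": -0.1}, {"offset": [0, 0, 0], "delta_rot": [0, 0, 0], "grip": -0.1}]}}

```text
t: 9.0
eef_pos: [0.5086, 0.1182, 0.1304]
eef_rot: [0.0, 0.996, 0.09, 0.001]
wrist_force: [-0.3, -0.9, 0.1]
gripper_width: 0.452
```

Run:
```python
from go import *
go(.4545,.108,.13,.178)
f=grab('wrist','w3');S=grab('side','s3')
c=np.clip(f['pixels'][180:380,230:390,::-1]*1.5,0,255).astype(np.uint8)
d=np.clip(S['pixels'][160:260,215:295,::-1]*1.5,0,255).astype(np.uint8)
cv2.imwrite('pics/c7.png',np.hstack([cv2.resize(c,(400,500),interpolation=2),cv2.resize(d,(400,500),interpolation=2)]))
```

```text
t 9.0 pos [0.5086 0.1182 0.1304] F [-0.3 -0.9  0.1] w 0.452
rot units [ 0.002 -0.013  0.015] offset in current [-1.84  0.01  0.01] in goal frame [-1.84  0.01  0.01]
```

View pics/c7.png

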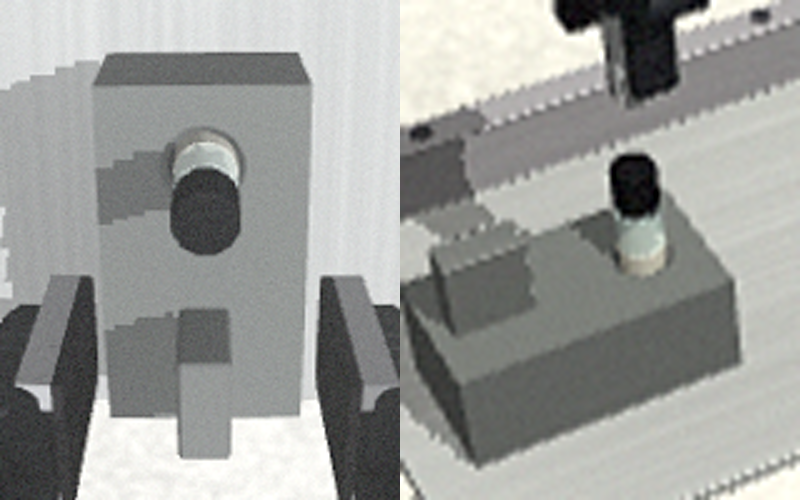

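The vial is seated, with about 40 mm standing out and the tool clear of it. Next, grip the tab.

>>> {"name": "arm_command", "arguments": {"series": [{"offset": [-0.6, 0, 0], "delta_rot": [0, 0, 0], "grip": -0.1}, {"offset": [-0.7, 0, 0], "delta_rot": [0, 0, 0], "grip": -0.1}, {"offset": [-0.55, 0, 0], "delta_rot": [0, 0, 0], "grip": -0.1}, {"offset": [0, 0, 0.5], "delta_rot": [0, 0, 0], "grip": -0.1}, {"offset": [0, 0, 0.7], "delta_rot": [0, 0, 0], "grip": -0.1}, {"offset": [0, 0, 0.7], "delta_rot": [0, 0, 0], "grip": -0.1}, {"offset": [0, 0, 0.5], "delta_rot": [0, 0, 0], "grip": -0.1}, {"offset": [0, 0, 0.22], "delta_rot": [0, 0, 0], "grip": -0.1}, {"offset": [0, 0, 0], "delta_rot": [0, 0, 0], "grip": -0.1}, {"offset": [0, 0, 0], "delta_rot": [0, 0, 0], "grip": -0.1}]}}

```text
t: 10.1
eef_pos: [0.4537, 0.1083, 0.0514]
eef_rot: [0.0, 0.996, 0.09, -0.0]
wrist_force: [-0.1, -0.4, 0.3]
gripper_width: 0.454
```

>>> {"name": "arm_command", "arguments": {"series": [{"offset": [0, 0, 0], "delta_rot": [0, 0, 0], "grip": -0.4}, {"offset": [0, 0, 0], "delta_rot": [0, 0, 0], "grip": -0.7}, {"offset": [0, 0, 0], "delta_rot": [0, 0, 0], "grip": -1}, {"offset": [0, 0, 0], "delta_rot": [0, 0, 0], "grip": -1}, {"offset": [0, 0, 0], "delta_rot": [0, 0, 0], "grip": -1}, {"offset": [0, 0, 0], "delta_rot": [0, 0, 0], "grip": -1}]}}

```text
t: 10.7
eef_pos: [0.4543, 0.1084, 0.0521]
eef_rot: [-0.0, 0.996, 0.09, 0.001]
wrist_force: [-1.8, 1.6, 4.9]
gripper_width: 0.152
```

Run:
```python
from go import *
# corner estimates -> home tab position
for c in([.604,.240],[.6065,.245]):
    for a in(.178,):
        x=np.array([np.cos(a),np.sin(a)]);y=np.array([-x[1],x[0]])
        h=np.array(c)-.078*x-.028*y;print(h);go(h[0],h[1],.051,a)
```

```text
[0.53219014 0.19863161]
t 10.7 pos [0.4543 0.1084 0.0521] F [-1.8  1.6  4.9] w 0.152
rot units [ 0.001 -0.016  0.016] offset in current [ 3.09 -2.5   0.04] in goal frame [ 3.09 -2.5   0.04]
[0.53469014 0.20363161]
t 10.7 pos [0.4543 0.1084 0.0521] F [-1.8  1.6  4.9] w 0.152
rot units [ 0.001 -0.016  0.016] offset in current [ 3.2  -2.65  0.04] in goal frame [ 3.2  -2.65  0.04]
```

>>> {"name": "arm_command", "arguments": {"series": [{"offset": [0.2, -0.2, 0], "delta_rot": [0, 0, 0], "grip": -1}, {"offset": [0.4, -0.35, 0], "delta_rot": [0, 0, 0], "grip": -1}, {"offset": [0.5, -0.4, 0], "delta_rot": [0, 0, 0], "grip": -1}, {"offset": [0.5, -0.4, 0], "delta_rot": [0, 0, 0], "grip": -1}, {"offset": [0.5, -0.4, 0], "delta_rot": [0, 0, 0], "grip": -1}, {"offset": [0.4, -0.3, 0], "delta_rot": [0, 0, 0], "grip": -1}, {"offset": [0.2, -0.15, 0], "delta_rot": [0, 0, 0], "grip": -1}, {"offset": [0, 0, 0], "delta_rot": [0, 0, 0], "grip": -1}, {"offset": [0, 0, 0], "delta_rot": [0, 0, 0], "grip": -1}]}}

```text
t: 11.6
eef_pos: [0.5239, 0.1823, 0.0522]
eef_rot: [-0.002, 0.996, 0.094, 0.001]
wrist_force: [1.1, 1.3, 4.8]
gripper_width: 0.146
```

Run:
```python
from go import *
go(.5322,.1986,.051,.178)
s=readout.observe();x=np.array([np.cos(.178),np.sin(.178),0]);print('Fx,Fy corner',s['wrist_force']@x,s['wrist_force']@[-x[1],x[0],0],s['moment'])
f=grab('wrist','w4')
c=np.clip(f['pixels'][100:400,140:500,::-1]*1.5,0,255).astype(np.uint8)
cv2.imwrite('pics/c8.png',cv2.resize(c,(720,600),interpolation=2))
```

```text
t 11.6 pos [0.5239 0.1823 0.0522] F [1.1 1.3 4.8] w 0.146
rot units [-0.042 -0.024  0.103] offset in current [ 0.37 -0.48  0.04] in goal frame [ 0.37 -0.48  0.04]
Fx,Fy corner 1.3458289218020276 1.0340917401869434 [ 0.01125201 -0.15431219 -0.00511423]
```

View pics/c8.png

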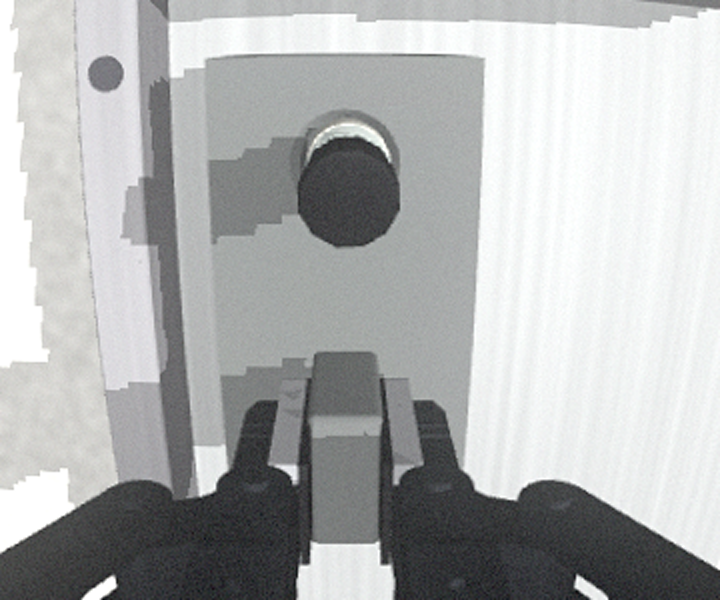

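The carrier is held by the tab, the vial still seated. About 7 mm to the side stop and 12 mm or so to the far stop. Closing in slowly.

>>> {"name": "arm_command", "arguments": {"series": [{"offset": [0.1, -0.1, 0], "delta_rot": [0, 0, 0], "grip": -1}, {"offset": [0.1, -0.1, 0], "delta_rot": [0, 0, 0], "grip": -1}, {"offset": [0.05, 0, 0], "delta_rot": [0, 0, 0], "grip": -1}, {"offset": [0, 0, 0], "delta_rot": [0, 0, 0], "grip": -1}, {"offset": [0, 0, 0], "delta_rot": [0, 0, 0], "grip": -1}]}}

```text
t: 12.15
eef_pos: [0.5288, 0.1858, 0.0521]
eef_rot: [-0.003, 0.995, 0.096, -0.001]
wrist_force: [-4.0, -1.8, 9.6]
gripper_width: 0.15
```

```bash
cat > st.py <<'E'
from go import *
go(.5322,.1986,.051,.178)
s=readout.observe();x=np.array([np.cos(.178),np.sin(.178),0]);q=s['eef_rot'];print('F corner',np.round([s['wrist_force']@x,s['wrist_force']@[-x[1],x[0],0]],1),'M',np.round(s['moment'],2),'yaw',2*np.arctan2(q[2],q[1]))
E
python3 st.py
```

```text
t 12.15 pos [0.5288 0.1858 0.0521] F [-4.  -1.8  9.6] w 0.15
rot units [-0.052  0.008  0.14 ] offset in current [ 0.19 -0.4   0.04] in goal frame [ 0.19 -0.4   0.04]
F corner [-4.3 -1.1] M [-0.66  0.57 -0.07] yaw 0.19261737151224242
```

>>> {"name": "arm_command", "arguments": {"series": [{"offset": [0, -0.1, 0], "delta_rot": [0, 0, 0], "grip": -1}, {"offset": [0, -0.1, 0], "delta_rot": [0, 0, 0], "grip": -1}, {"offset": [0, 0, 0], "delta_rot": [0, 0, 0], "grip": -1}, {"offset": [0, 0, 0], "delta_rot": [0, 0, 0], "grip": -1}]}}

```text
t: 12.55
eef_pos: [0.5291, 0.1883, 0.0521]
eef_rot: [-0.003, 0.995, 0.098, 0.0]
wrist_force: [-0.3, -3.1, 7.0]
gripper_width: 0.152
```

```bash
python3 st.py
```

```text
t 12.55 pos [0.5291 0.1883 0.0521] F [-0.3 -3.1  7. ] w 0.152
rot units [-0.059 -0.005  0.177] offset in current [ 0.17 -0.32  0.04] in goal frame [ 0.16 -0.32  0.04]
F corner [-0.8 -3. ] M [-1.15  0.08 -0.07] yaw 0.19653648263827952
```

Run:
```python
from go import *
f=grab('wrist','w5')
for n in('w4','w5'):
    g=cv2.cvtColor(load(n)['pixels'],cv2.COLOR_RGB2GRAY).astype(float)
    for r in(145,240,290): print(n,'row',r,g[r-2:r+3,205:265].mean(0).astype(int).tolist())
    print(n,'col 330 rows 100-140',g[100:140,328:333].mean(1).astype(int).tolist())
    F=load(n)
    print('stop top-in',fray(F,(222,145),.036), )
```

```text
w4 row 145 [152, 151, 149, 147, 130, 106, 101, 103, 105, 97, 71, 75, 73, 71, 74, 74, 73, 72, 74, 67, 125, 130, 128, 127, 126, 125, 126, 126, 124, 125, 126, 125, 124, 125, 126, 127, 128, 121, 115, 114, 114, 115, 113, 114, 114, 115, 114, 114, 116, 114, 114, 114, 113, 115, 114, 113, 114, 114, 115, 115]
w4 row 240 [148, 148, 148, 149, 150, 149, 150, 150, 147, 139, 118, 100, 100, 104, 106, 74, 73, 71, 73, 73, 74, 73, 70, 69, 84, 127, 130, 126, 123, 123, 121, 123, 123, 122, 123, 122, 122, 122, 123, 124, 122, 117, 114, 110, 111, 110, 113, 112, 113, 112, 110, 111, 112, 111, 112, 111, 113, 112, 112, 112]
w4 row 290 [132, 133, 135, 136, 135, 132, 133, 135, 134, 134, 135, 137, 137, 136, 120, 72, 68, 70, 72, 69, 71, 72, 70, 71, 73, 70, 69, 67, 91, 121, 127, 123, 119, 121, 121, 121, 120, 120, 121, 119, 120, 122, 122, 121, 118, 97, 85, 87, 84, 85, 85, 84, 85, 85, 86, 86, 85, 85, 85, 86]
w4 col 330 rows 100-140 [125, 126, 124, 123, 124, 122, 123, 124, 124, 120, 160, 164, 163, 162, 163, 163, 164, 162, 163, 162, 161, 162, 162, 162, 162, 165, 142, 96, 108, 117, 115, 115, 117, 114, 114, 115, 116, 116, 
[... 499 characters left out ...]
1, 72, 71, 67, 83, 112, 129, 126, 125, 121, 122, 122, 122, 116, 111, 112, 112, 112, 111, 111, 111, 111, 111, 111, 112, 111, 112, 111, 112, 111, 110]
w5 row 290 [132, 133, 132, 133, 133, 134, 132, 134, 132, 134, 135, 127, 111, 115, 111, 113, 113, 112, 112, 112, 113, 114, 114, 106, 86, 70, 69, 69, 68, 69, 72, 70, 68, 70, 70, 67, 71, 116, 127, 124, 120, 120, 119, 120, 120, 104, 87, 85, 86, 85, 84, 85, 84, 84, 85, 86, 84, 84, 86, 86]
w5 col 330 rows 100-140 [127, 92, 76, 73, 78, 122, 124, 124, 124, 124, 122, 124, 125, 124, 123, 125, 123, 122, 122, 132, 135, 132, 133, 154, 165, 166, 137, 79, 107, 115, 114, 113, 114, 114, 114, 114, 114, 113, 113, 113]
stop top-in [0.58867914 0.23961798 0.036     ]
```

```bash
cat > gap.py <<'E'
from go import *
x=np.array([np.cos(.178),np.sin(.178),0]);y=np.array([-x[1],x[0],0])
def gap(n,rows,L):
    F=load(n)
    for r,(st,b) in zip(rows,L): 
        a=fray(F,(st,r),.006);c=fray(F,(b,r),.046);print(r,'side gap mm',1e3*(a-c)@y,'stop y',a@y)
if __name__=='__main__':
    gap('w4',(145,240,290),((225,242),(229.3,246),(233,250)))
    gap('w5',(145,240,290),((235,243),(238.7,247),(242,250)))
    for n,a,b in(('w4',110,126.5),('w5',105,126.5)):
        F=load(n);p=fray(F,(330,b),.046);print(n,'block front',p@x,'stop?',[fray(F,(330,a),z)@x for z in(.006,.036)])
E
python3 gap.py
```

```text
145 side gap mm 16.774085004363943 stop y 0.1320196436345349
240 side gap mm 17.014099190241907 stop y 0.13182581199752189
290 side gap mm 17.500445945407357 stop y 0.1317200278985561
145 side gap mm 11.922447862979016 stop y 0.13222065030400623
240 side gap mm 12.135118592965336 stop y 0.1316771291556418
290 side gap mm 12.106836051599574 stop y 0.13131915986127932
w4 block front 0.6237475127064993 stop? [np.float64(0.631727117022151), np.float64(0.6307269534106579)]
w5 block front 0.6300116644858403 stop? [np.float64(0.6404699984283498), np.float64(0.6391133858686867)]
```

>>> {"name": "arm_command", "arguments": {"series": [{"offset": [0.1, -0.15, 0], "delta_rot": [0, 0, 0], "grip": -1}, {"offset": [0.1, -0.15, 0], "delta_rot": [0, 0, 0], "grip": -1}, {"offset": [0.05, -0.1, 0], "delta_rot": [0, 0, 0], "grip": -1}, {"offset": [0, 0, 0], "delta_rot": [0, 0, 0], "grip": -1}, {"offset": [0, 0, 0], "delta_rot": [0, 0, 0], "grip": -1}]}}

```text
t: 13.1
eef_pos: [0.5349, 0.1961, 0.0522]
eef_rot: [-0.005, 0.995, 0.103, -0.001]
wrist_force: [-2.4, -1.9, 7.4]
gripper_width: 0.145
```

```bash
python3 st.py
```

```text
t 13.1 pos [0.5349 0.1961 0.0522] F [-2.4 -1.9  7.4] w 0.145
rot units [-0.104  0.001  0.262] offset in current [-0.07 -0.1   0.04] in goal frame [-0.07 -0.1   0.04]
F corner [-2.7 -1.5] M [-0.96  0.16 -0.11] yaw 0.20542426598064703
```

>>> {"name": "arm_command", "arguments": {"series": [{"offset": [0, -0.1, 0], "delta_rot": [-0.1, 0, 0.2], "grip": -1}, {"offset": [0, -0.1, 0], "delta_rot": [0, 0, 0], "grip": -1}, {"offset": [0, -0.1, 0], "delta_rot": [0, 0, 0.1], "grip": -1}, {"offset": [0, -0.05, 0], "delta_rot": [0, 0, 0], "grip": -1}, {"offset": [0, 0, 0], "delta_rot": [0, 0, 0], "grip": -1}]}}

```text
t: 13.6
eef_pos: [0.5362, 0.1924, 0.0523]
eef_rot: [-0.006, 0.995, 0.099, -0.0]
wrist_force: [-0.5, -1.5, 6.1]
gripper_width: 0.148
```

```bash
python3 st.py
```

```text
t 13.6 pos [0.5362 0.1924 0.0523] F [-0.5 -1.5  6.1] w 0.148
rot units [-0.123 -0.006  0.19 ] offset in current [-0.09 -0.23  0.05] in goal frame [-0.09 -0.23  0.04]
F corner [-0.8 -1.4] M [-0.74 -0.03 -0.01] yaw 0.19792337909263832
```

>>> {"name": "arm_command", "arguments": {"series": [{"offset": [0, 0, 0], "delta_rot": [0, 0, 0], "grip": -1}, {"offset": [0, 0, 0], "delta_rot": [0, 0, 0], "grip": -1}]}}

```text
t: 13.8
eef_pos: [0.5362, 0.1925, 0.0523]
eef_rot: [-0.006, 0.995, 0.099, -0.0]
wrist_force: [-0.6, -1.7, 6.9]
gripper_width: 0.155
```

>>> {"name": "arm_command", "arguments": {"series": [{"offset": [0, -0.1, 0], "delta_rot": [0, 0, 0], "grip": -1}]}}

```text
t: 13.9
eef_pos: [0.536, 0.1935, 0.0523]
eef_rot: [-0.006, 0.995, 0.1, -0.0]
wrist_force: [-0.1, -3.7, 5.6]
gripper_width: 0.155
```

>>> {"name": "arm_command", "arguments": {"series": [{"offset": [0, -0.1, 0], "delta_rot": [0, 0, 0], "grip": -1}]}}

```text
t: 14.0
eef_pos: [0.5357, 0.195, 0.0523]
eef_rot: [-0.007, 0.995, 0.101, -0.0]
wrist_force: [1.0, -3.4, 5.0]
gripper_width: 0.151
```

>>> {"name": "arm_command", "arguments": {"series": [{"offset": [0, -0.1, 0], "delta_rot": [0, 0, 0], "grip": -1}]}}

```text
t: 14.1
eef_pos: [0.5354, 0.1965, 0.0523]
eef_rot: [-0.007, 0.995, 0.102, -0.0]
wrist_force: [-0.1, -4.0, 5.2]
gripper_width: 0.147
```

```bash
python3 st.py
```

```text
t 14.1 pos [0.5354 0.1965 0.0523] F [-0.1 -4.   5.2] w 0.147
rot units [-0.143 -0.005  0.248] offset in current [-0.09 -0.09  0.05] in goal frame [-0.09 -0.09  0.04]
F corner [-0.8 -3.9] M [-1.16 -0.22 -0.09] yaw 0.2039755393934428
```

```bash
python3 - <<'E'
from go import *
W=grab('wrist','w6');S=grab('side','s6');T=grab('top','t6')
b=lambda f,x0,y0,w,h,W_,H_:cv2.resize(np.clip(f['pixels'][y0:y0+h,x0:x0+w,::-1]*1.5,0,255).astype(np.uint8),(W_,H_),interpolation=2)
o=np.zeros((600,800,3),np.uint8)
o[:,:400]=b(W,200,100,200,300,400,600);o[:300,400:]=b(S,220,150,133,100,400,300);o[300:,400:]=b(T,180,190,120,90,400,300)
cv2.imwrite('pics/c9.png',o)
g=cv2.cvtColor(W['pixels'],cv2.COLOR_RGB2GRAY).astype(float)
for r in(145,190,240,290): print('row',r,g[r-2:r+3,215:265].mean(0).astype(int).tolist())
for c in(280,330): print('col',c,g[60:145,c-2:c+3].mean(1).astype(int).tolist())
E
python3 st.py
```

```text
row 145 [144, 144, 143, 142, 140, 141, 142, 142, 141, 140, 141, 143, 119, 107, 109, 111, 111, 113, 113, 114, 114, 112, 106, 96, 69, 70, 72, 69, 105, 114, 111, 111, 112, 111, 112, 112, 112, 111, 110, 111, 112, 111, 111, 110, 112, 109, 111, 111, 111, 112]
row 190 [111, 111, 111, 113, 111, 110, 110, 109, 112, 109, 109, 110, 111, 109, 108, 110, 109, 111, 112, 114, 113, 114, 113, 102, 90, 65, 67, 68, 67, 74, 81, 86, 85, 85, 83, 86, 86, 84, 83, 84, 83, 84, 85, 84, 84, 83, 84, 81, 84, 84]
row 240 [146, 143, 145, 145, 145, 145, 144, 143, 142, 141, 142, 143, 144, 144, 145, 143, 144, 142, 144, 139, 119, 111, 112, 114, 110, 101, 86, 68, 68, 70, 67, 66, 100, 113, 110, 109, 111, 111, 109, 109, 109, 110, 109, 108, 110, 110, 108, 109, 110, 108]
row 290 [114, 116, 120, 116, 110, 111, 111, 113, 110, 112, 111, 109, 110, 109, 110, 111, 110, 111, 112, 110, 107, 109, 110, 109, 111, 111, 112, 105, 93, 78, 64, 67, 68, 67, 67, 75, 84, 84, 83, 85, 82, 84, 84, 84, 83, 84, 85, 82, 82, 85]
col 280 [45, 47, 44, 45, 42, 45, 43, 45, 43, 45, 40, 42, 39, 40, 34, 37, 36, 37, 37, 35, 34, 118, 123, 121, 124, 128, 140, 
[... 231 characters left out ...]
, 111, 112, 111, 110, 112, 111, 111, 111, 111, 110, 110]
col 330 [48, 49, 49, 48, 48, 48, 48, 47, 47, 47, 48, 43, 41, 42, 38, 40, 37, 39, 38, 38, 38, 77, 119, 118, 112, 120, 137, 142, 146, 147, 146, 146, 145, 143, 143, 144, 143, 144, 143, 145, 144, 143, 141, 139, 139, 141, 141, 143, 145, 145, 146, 146, 147, 145, 145, 146, 144, 143, 127, 92, 109, 124, 121, 121, 122, 124, 103, 82, 108, 113, 112, 110, 113, 112, 112, 111, 112, 112, 112, 112, 111, 113, 110, 112, 112]
t 14.25 pos [0.5354 0.1968 0.0523] F [-0.2 -2.2  5.8] w 0.152
rot units [-0.148 -0.005  0.25 ] offset in current [-0.09 -0.08  0.05] in goal frame [-0.09 -0.08  0.04]
F corner [-0.6 -2.2] M [-0.97 -0.18 -0.06] yaw 0.20423110637172417
```

View pics/c9.png

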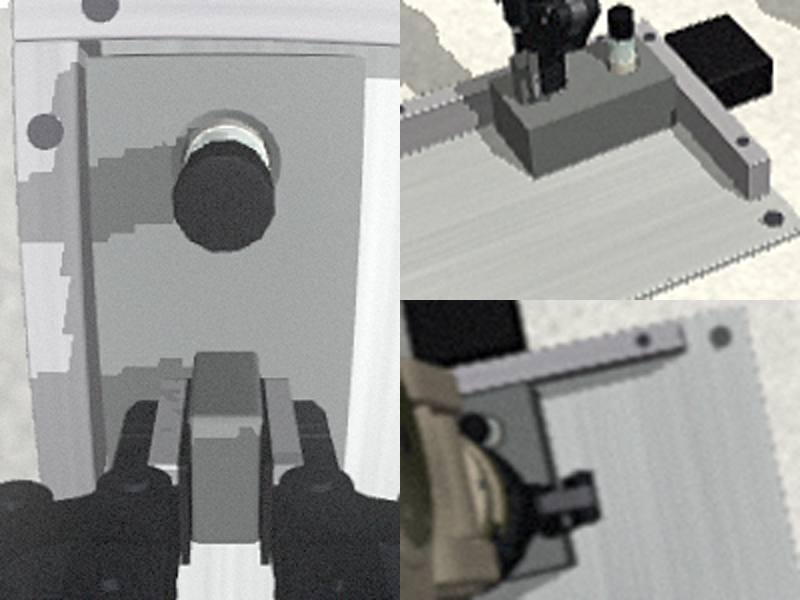

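Run:
```python
from go import *
F=load('w6');P=lambda u,v,z:fray(F,(u,v),z)
yaws=[]
A=[P(c,r,.036) for r,c in((145,238.3),(190,239),(240,241),(290,243.8))];B=[P(c,r,.046) for r,c in((145,243),(190,244.3),(240,246.8),(290,250))]
ya=lambda Q:np.polyfit([q[0] for q in Q],[q[1] for q in Q],1)[0]
print('stop yaw',np.arctan(ya(A)),'block yaw',np.arctan(ya(B)))
a=.19;x=np.array([np.cos(a),np.sin(a),0]);y=np.array([-x[1],x[0],0])
print('side gap',[1e3*(p-q)@y for p,q in zip(A,B)])
f1=P(280,126.5,.046);f2=P(330,126.5,.046);print('front yaw',np.arctan2(*( [-(f2-f1)[0],(f2-f1)[1]])))
for c,t,b in((280,117.5,119.7),(330,118.3,119.7)): print('far gap top,bot',1e3*(P(c,t,.036)-P(c,126.5,.046))@x,1e3*(P(c,b,.006)-P(c,126.5,.046))@x)
```

```text
stop yaw 0.18854858285789358 block yaw 0.20276791946273182
side gap [np.float64(4.1111316117680365), np.float64(4.4190864095876075), np.float64(4.721024921263684), np.float64(5.037948209672954)]
front yaw -2.941219668485114
far gap top,bot 3.7383562711028735 2.914481343756642
far gap top,bot 3.393355616603999 2.955992299799776
```

>>> {"name": "arm_command", "arguments": {"series": [{"offset": [0.1, -0.1, 0], "delta_rot": [0, 0, 0], "grip": -1}, {"offset": [0.1, -0.1, 0], "delta_rot": [0, 0, 0], "grip": -1}]}}

```text
t: 14.45
eef_pos: [0.5378, 0.2002, 0.0522]
eef_rot: [-0.008, 0.995, 0.104, -0.003]
wrist_force: [-12.1, -9.0, 17.1]
gripper_width: 0.153
```

>>> {"name": "arm_command", "arguments": {"series": [{"offset": [0, -0.1, 0], "delta_rot": [0, 0, 0], "grip": -1}, {"offset": [0, -0.1, 0], "delta_rot": [0, 0, 0], "grip": -1}]}}

```text
t: 14.65
eef_pos: [0.5375, 0.2016, 0.0522]
eef_rot: [-0.007, 0.994, 0.105, -0.003]
wrist_force: [-4.9, -13.2, 10.8]
gripper_width: 0.151
```

```bash
python3 st.py
```

```text
t 14.65 pos [0.5375 0.2016 0.0522] F [ -4.9 -13.2  10.8] w 0.151
rot units [-0.142  0.048  0.316] offset in current [-0.19  0.06  0.04] in goal frame [-0.19  0.07  0.04]
F corner [ -7.2 -12.2] M [-3.38  0.6  -0.74] yaw 0.21114040234459408
```

>>> {"name": "arm_command", "arguments": {"series": [{"offset": [0, 0, 0], "delta_rot": [0, 0, 0.1], "grip": -1}, {"offset": [0.03, 0, 0], "delta_rot": [0, 0, 0.1], "grip": -1}]}}

```text
t: 14.85
eef_pos: [0.5378, 0.2001, 0.0527]
eef_rot: [-0.014, 0.995, 0.101, -0.005]
wrist_force: [-13.9, 4.4, 18.9]
gripper_width: 0.151
```

```bash
python3 st.py
```

```text
t 14.85 pos [0.5378 0.2001 0.0527] F [-13.9   4.4  18.9] w 0.151
rot units [-0.274  0.063  0.225] offset in current [-0.19  0.01  0.06] in goal frame [-0.19  0.02  0.06]
F corner [-12.9   6.8] M [ 0.75  2.43 -0.04] yaw 0.201583370782893
```

>>> {"name": "arm_command", "arguments": {"series": [{"offset": [0, -0.1, 0], "delta_rot": [-0.15, 0, 0], "grip": -1}, {"offset": [0, -0.05, 0], "delta_rot": [-0.1, 0, 0], "grip": -1}]}}

```text
t: 15.05
eef_pos: [0.5376, 0.1995, 0.0523]
eef_rot: [-0.003, 0.994, 0.106, -0.004]
wrist_force: [-11.6, 3.3, 11.6]
gripper_width: 0.154
```

```bash
python3 st.py
```

```text
t 15.05 pos [0.5376 0.1995 0.0523] F [-11.6   3.3  11.6] w 0.154
rot units [-0.073  0.067  0.327] offset in current [-0.18 -0.01  0.04] in goal frame [-0.18 -0.    0.04]
F corner [-10.9   5.3] M [0.65 1.83 0.02] yaw 0.21227605824981646
```

>>> {"name": "arm_command", "arguments": {"series": [{"offset": [0, -0.15, 0], "delta_rot": [0, 0, 0], "grip": -1}, {"offset": [0, -0.15, 0], "delta_rot": [0, 0, 0], "grip": -1}]}}

```text
t: 15.25
eef_pos: [0.5374, 0.2011, 0.0521]
eef_rot: [-0.001, 0.994, 0.108, -0.004]
wrist_force: [-7.2, -13.0, 12.0]
gripper_width: 0.151
```

```bash
python3 st.py; python3 -c "
from go import *
W=grab('wrist','w7');g=cv2.cvtColor(W['pixels'],cv2.COLOR_RGB2GRAY).astype(float)
for r in(145,190,240,290): print('row',r,g[r-2:r+3,228:258].mean(0).astype(int).tolist())
for c in(260,290,320,350): print('col',c,g[105:135,c-2:c+3].mean(1).astype(int).tolist())"
```

```text
t 15.25 pos [0.5374 0.2011 0.0521] F [ -7.2 -13.   12. ] w 0.151
rot units [-0.034  0.067  0.365] offset in current [-0.19  0.04  0.04] in goal frame [-0.19  0.05  0.04]
F corner [ -9.4 -11.5] M [-2.76  1.01 -0.81] yaw 0.2162469511942492
row 145 [122, 122, 125, 117, 110, 108, 109, 109, 108, 107, 106, 109, 111, 112, 113, 112, 112, 111, 113, 111, 111, 111, 113, 112, 111, 110, 113, 110, 111, 112]
row 190 [110, 108, 108, 108, 110, 110, 109, 109, 109, 109, 109, 107, 110, 111, 112, 112, 111, 108, 93, 84, 83, 85, 84, 84, 86, 84, 85, 85, 85, 84]
row 240 [144, 143, 143, 142, 143, 120, 110, 110, 109, 109, 110, 111, 110, 110, 111, 112, 111, 112, 113, 111, 111, 109, 110, 110, 109, 109, 109, 111, 110, 110]
row 290 [111, 110, 110, 111, 110, 110, 110, 110, 109, 109, 111, 110, 112, 111, 109, 111, 110, 109, 109, 112, 110, 109, 98, 89, 88, 84, 85, 85, 85, 84]
col 260 [78, 77, 77, 78, 76, 76, 78, 77, 77, 76, 76, 96, 150, 147, 145, 146, 146, 147, 127, 101, 104, 70, 95, 112, 111, 111, 113, 110, 112, 111]
col 290 [146, 143, 142, 141, 139, 142, 141, 142, 143, 144, 146, 146, 145, 145, 145, 145, 145, 145, 135, 109, 81, 69, 95, 113, 111, 111, 111, 112, 111, 110]
col 320 [145, 145, 142, 141, 139, 140, 141, 141, 143, 145, 144, 145, 146, 145, 145, 145, 143, 144, 144, 130, 94, 66, 95, 112, 112, 112, 111, 111, 112, 110]
col 350 [145, 145, 145, 143, 142, 140, 139, 140, 142, 143, 143, 144, 146, 148, 146, 146, 144, 145, 144, 143, 134, 109, 68, 104, 114, 111, 111, 112, 112, 112]
```

>>> {"name": "arm_command", "arguments": {"series": [{"offset": [0, -0.1, 0], "delta_rot": [0, 0, 0.1], "grip": -1}, {"offset": [0, -0.15, 0], "delta_rot": [0, 0, 0.1], "grip": -1}]}}

```text
t: 15.5
eef_pos: [0.5375, 0.2006, 0.0523]
eef_rot: [-0.007, 0.994, 0.105, -0.004]
wrist_force: [-9.6, -2.9, 12.0]
gripper_width: 0.147
```

```bash
python3 st.py
```

```text
t 15.5 pos [0.5375 0.2006 0.0523] F [-9.6 -2.9 12. ] w 0.147
rot units [-0.132  0.069  0.308] offset in current [-0.19  0.03  0.04] in goal frame [-0.19  0.03  0.04]
F corner [-10.   -1.1] M [-1.12  1.35 -0.28] yaw 0.21020344523434992
```

>>> {"name": "arm_command", "arguments": {"series": [{"offset": [0, -0.2, 0], "delta_rot": [0, 0, 0.15], "grip": -1}, {"offset": [0, -0.2, 0], "delta_rot": [0, 0, 0.15], "grip": -1}]}}

```text
t: 15.7
eef_pos: [0.5377, 0.1999, 0.0527]
eef_rot: [-0.013, 0.995, 0.101, -0.005]
wrist_force: [-10.4, 0.2, 13.0]
gripper_width: 0.144
```

```bash
python3 st.py
```

```text
t 15.7 pos [0.5377 0.1999 0.0527] F [-10.4   0.2  13. ] w 0.144
rot units [-0.259  0.072  0.234] offset in current [-0.19  0.01  0.06] in goal frame [-0.19  0.01  0.06]
F corner [-10.2   2.1] M [-0.14  1.54  0.1 ] yaw 0.20249127372990203
```

Yaw 0.2025 against the stop's ~0.19. Now only the y push.

>>> {"name": "arm_command", "arguments": {"series": [{"offset": [0, -0.15, 0], "delta_rot": [0, 0, 0], "grip": -1}, {"offset": [0, -0.15, 0], "delta_rot": [0, 0, 0], "grip": -1}, {"offset": [0, 0, 0], "delta_rot": [0, 0, 0], "grip": -1}]}}

```text
t: 16.0
eef_pos: [0.5376, 0.2017, 0.0525]
eef_rot: [-0.011, 0.995, 0.103, -0.005]
wrist_force: [-6.5, -10.0, 8.9]
gripper_width: 0.148
```

```bash
python3 st.py
```

```text
t 16.0 pos [0.5376 0.2017 0.0525] F [ -6.5 -10.    8.9] w 0.148
rot units [-0.225  0.073  0.272] offset in current [-0.2   0.06  0.05] in goal frame [-0.2   0.07  0.05]
F corner [-8.1 -8.7] M [-2.53  0.83 -0.76] yaw 0.20648494697929254
```

>>> {"name": "arm_command", "arguments": {"series": [{"offset": [0.04, -0.07, 0], "delta_rot": [0, 0, 0], "grip": -1}, {"offset": [0, 0, 0], "delta_rot": [0, 0, 0], "grip": -1}, {"offset": [0, 0, 0], "delta_rot": [0, 0, 0], "grip": -1}, {"offset": [0, 0, 0], "delta_rot": [0, 0, 0], "grip": -1}, {"offset": [0, 0, 0], "delta_rot": [0, 0, 0], "grip": -1}]}}

```text
t: 16.5
eef_pos: [0.5376, 0.202, 0.0524]
eef_rot: [-0.011, 0.995, 0.103, -0.006]
wrist_force: [-9.0, -10.9, 10.2]
gripper_width: 0.149
```

```bash
python3 st.py; python3 -c "
from go import *
W=grab('wrist','w8');S=grab('side','s8');g=cv2.cvtColor(W['pixels'],cv2.COLOR_RGB2GRAY).astype(float)
for r in(145,190,240,290): print('row',r,g[r-2:r+3,228:258].mean(0).astype(int).tolist())
for c in(250,290,330,370): print('col',c,g[112:135,c-2:c+3].mean(1).astype(int).tolist())
m=(g<55)&(np.indices(g.shape)[0]<240)&(np.indices(g.shape)[0]>140)&(np.indices(g.shape)[1]>260)&(np.indices(g.shape)[1]<350);i=np.argwhere(m);print('stopper px',i.min(0),i.max(0))
F=W
for v in(i[:,0].max(),): c=fray(F,((i[:,1].min()+i[:,1].max())/2,v-(np.ptp(i[:,1]))/2),.086);print('vial top',c)
"; python3 st.py
```

```text
t 16.5 pos [0.5376 0.202  0.0524] F [ -9.  -10.9  10.2] w 0.149
rot units [-0.22   0.093  0.28 ] offset in current [-0.2   0.08  0.05] in goal frame [-0.2   0.08  0.05]
F corner [-10.8  -9.1] M [-3.1   1.26 -0.86] yaw 0.207288053073174
row 145 [128, 115, 115, 116, 117, 115, 107, 111, 108, 108, 106, 108, 107, 109, 111, 111, 112, 112, 112, 111, 111, 111, 113, 111, 111, 111, 111, 111, 112, 111]
row 190 [111, 110, 110, 110, 108, 108, 108, 109, 108, 109, 109, 109, 107, 108, 108, 110, 110, 112, 110, 98, 82, 85, 86, 84, 84, 84, 83, 84, 85, 84]
row 240 [143, 144, 143, 144, 143, 141, 142, 143, 120, 109, 111, 111, 111, 110, 110, 110, 111, 111, 111, 112, 110, 111, 110, 110, 110, 109, 111, 110, 109, 109]
row 290 [111, 110, 109, 109, 108, 110, 110, 110, 110, 109, 109, 109, 109, 110, 109, 111, 108, 109, 109, 109, 108, 108, 113, 93, 86, 84, 84, 84, 84, 85]
col 250 [143, 142, 145, 145, 147, 147, 146, 145, 146, 145, 146, 148, 136, 107, 91, 107, 113, 114, 112, 112, 111, 113, 111]
col 290 [141, 142, 143, 144, 145, 145, 145, 145, 144, 145, 144, 144, 134, 102, 77, 100, 113, 112, 111, 109, 112, 111, 111]
col 330 [139, 142, 142, 142, 144, 147, 146, 144, 144, 143, 144, 143, 143, 130, 98, 89, 113, 111, 113, 112, 111, 113, 112]
col 370 [139, 139, 141, 142, 142, 145, 146, 147, 147, 146, 146, 145, 144, 144, 138, 121, 91, 103, 114, 114, 113, 113, 113]
stopper px [171 291] [225 341]
vial top [0.59164755 0.21080503 0.086     ]
t 16.6 pos [0.5376 0.202  0.0524] F [ -9.1 -11.5  10.5] w 0.148
rot units [-0.221  0.093  0.28 ] offset in current [-0.2   0.08  0.05] in goal frame [-0.2   0.08  0.05]
F corner [-11.   -9.7] M [-3.15  1.21 -0.84] yaw 0.20727532634897866
```

```bash
python3 -c "
from plant import r
print(r.job_done())"; python3 st.py
```

```text
the job is handed in; nothing more can be done
None
the job is handed in; nothing more can be done
```

The job is handed in: the vial is standing in the carrier's bore, and the arm still holds the carrier by its tab, pressed into the corner. No verdict was reported.

**What I did:** I picked the slim stoppered vial at (0.638, -0.268), lowered it into the bore and let go. I then gripped the tab and slid the carrier bore end first into the corner. I never touched the jar or pot, and nothing came near them.

**Last checks, at t = 16.6 s:**
- **Forces:** The wrist force was steady at about 11 N against the far stop and 9.7 N against the side stop. I could not measure the stop forces directly. Friction on the plate may take a few newtons off each.
- **Vial:** The close-up after release showed it seated with about 40 mm standing out. It still stood in the bore when I looked again just before contact.
- **Fit in the corner:** The last wrist image, read as numbers only, showed no visible gap at the side stop. At the far stop only a thin, nearly even line was left.

**What did not fully agree:**
- **Squareness:** The tool was turned 0.207 rad, against about 0.18 to 0.19 rad for the stops, so the carrier may be off square by about 0.02 rad or slightly more (limit 0.04).
- **Tilt:** The tool was tilted by about 0.02 rad (limit 0.05) and pressed down with about 10 N. I did not measure the carrier's own tilt.
- **Camera positions:** The cameras disagreed with each other by 2 to 5 mm.

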